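# Go-gauge the drilled display-stand bases

## Robot

A 6-joint arm with a two-finger parallel gripper is mounted at the origin on the work surface. World frame = base frame: x ahead of the robot, y to its left, z up, the work surface at z = 0. Lengths are in m, angles in rad, forces in N, time in s.
With the tool pointing down it reaches from about 0.275 to 0.75 m from the base axis. Payload 10.2 kg.
Tool frame: the origin (TCP) lies at the very end of the fingers, on their centre line; the grasp point (between the pads) lies 19 mm behind it; z points along the fingers, y is the line along which they close (so a half turn about z gives the same grasp; the last joint's range is limited). The gripper opens to 85 mm and grips with 20 to 120 N. Pads are 22 mm wide; open, the fingers measure 114 mm over their backs; the gripper's body (76 mm by 85 mm) begins 54 mm behind the grasp point. The pads swing forward as they close: fully open they stand 13 mm farther back than shut.
Start: joints at [-1.331, 0.313, 1.498, -0, 1.331, -0.223], TCP at [0.234, -0.47, 0.21] pointing down, gripper open.
Joint ranges: [-2.94, 2.94], [-0.97, 2.17], [0.19, 2.56], [-1.23, 4.37], [0.02, 3.11], [-2.88, 2.88]. Speed limits (rad/s): [2.39, 2.39, 3.01, 3.14, 3.14, 3.14].

## Interface

Orientations are given as a unit quaternion [x, y, z, w].
In Python, from rig import ctrl gives the robot as it stands.
- The arm moves only by the shell command python3 -m crank 'ROWS' [OPENING] [FORCE]. ROWS is JSON, a list of rows, each a list of 4 numbers: the shift along the tool's x, y, z in mm, then the turn about the tool's z in degrees. In form: [[tx, ty, tz, roll], ...]. A call has 1 to 20 rows; each row is the pose to reach, as a shift and turn from the pose commanded when the call began, along the tool's axes at that moment; what a row does not reach only later rows make up. A row lasts 1/10 s, in which the tool goes at most 50 mm and 8.59 degrees, less where a joint would pass 70% of its speed; a pose out of reach is approached as far as the arm can. A call with a gripper value outside its range is refused whole. OPENING is the finger opening in mm, from 0 to 85.4, set as the call begins (- or left out, the last holds). The fingers move at their own pace and stop on an object; FORCE is the grip in N (left out, the last holds). Time passes only in rows, so rows that repeat a pose let the fingers close. It gives the time, the measured TCP pose, the force, the opening and the grip force at its end, in the units of the state.
- ctrl.get_obs(): the state, without advancing time (a new reading comes with each control period).
- ctrl.grab_frame(name): name is "side" or "top" or "wrist"; returns a dict with "pixels" (384x512x3 uint8, blue, green, red), "depth" (384x512 float32, m along the optical axis (not along the pixel's ray), 0 where there is no reading), "vfov" (degrees; the focal length in pixels is half the picture's height over the tangent of half this angle, whatever the lens; pixels are square), "cx", "cy" (the principal point, pixels), "dist" ([k1, k2, p1, p2, k3] as OpenCV has them; the pictures are not rectified), "xyz" and "rotation" of the camera in the world; the wrist camera has in their place "hand_eye" (4x4, takes a point from camera to tool coordinates, whose origin is the TCP and whose axes are the flange's). Camera axes: x right, y up, looking along -z (the intrinsics and any distortion apply to the point x, -y, -z); pixel columns grow to the right and rows downward; lengths in m; the calibration is good to about 2 mm. A picture is of the moment at which its call begins: read the wrist's pose just before it.
- ctrl.close_job(): hands the job in; it is judged then, once.
The state is a dict: "clock": time; "qpos": joint angles; "qd": joint speeds; "joint_torque": joint torques, N m; "tcp_pos": TCP position; "orientation": TCP orientation; "force": force on the tool from outside, world axes, zero at the start; "ft_torque": the same for the moment, N m; "width": finger opening in m; "grip_force": force on a finger pad.
Only numpy, scipy, OpenCV 4.12 (cv2) and the standard library are available. Lean on these libraries where they do the work, as an engineer would, in place of code of your own. Each camera call takes 0.05 s, during which the arm holds its last target. There are 200 camera calls.

## Task

Two of the three small wooden stand bases on the cutting mat have a hole that is too tight inside; one is open to full size. Find that one by trying the plug gauge gently in the holes, never forcing it, until the gauge has gone fully home in it; then put the gauge back fully home in its stand, and slip that base gently, right way up, over the post in the black tray until it sits flat on the tray's floor. Leave the two tight bases standing where they are and the jar, tin and bottle undisturbed.

Things in the scene. Friction and masses are not known exactly. Their poses are not given: they have to be found in the camera images.
- gauge_grip (a point): Plug gauge: the middle of its light wooden handle, 24 x 24 mm square (faces along x, y) and 56 mm tall; z up along the gauge. Under the handle a round steel collar, 32 mm diameter, 5 mm thick (underside 33 mm below this point), then the pin. About 120 g. Starts upright, home in its stand. Fully home: the collar's underside rests on the top round the hole.
- gauge_tip (a point): Plug gauge: the end of its straight round steel pin, on the axis, 69 mm below gauge_grip; z up along the gauge. Pin 14 mm in diameter, 36 mm long from collar to end, the last 3 mm tapered to a 9 mm end face.
- stand_hole (a point): Gauge stand, a fixed dark wooden block 80 x 80 mm, 45 mm tall: the centre of the hole's mouth in its top, z up. Hole 18 mm in diameter, 41 mm deep, with a 2 mm chamfer: a loose fit for the pin. It may be on either side of the mat, turned a little.
- base_a_mid (a point): Loose wooden stand base A: its centre, half-way up on the hole's axis, z up. Square plinth 60 x 60 mm, 14 mm tall, with a square block 50 x 50 mm, 30 mm tall on it (sides along x, y): 44 mm in all, about 130 g. Vertical hole in the middle of the top, its mouth 22 mm above this point, 15.2 mm in diameter with a 1.5 mm chamfer, the same on all three bases.
- base_b_mid (a point): Loose wooden stand base B: its centre; outside just like A. One of A, B, C, a different one each time, is good: its hole is open right through (15.2 mm or more) and the gauge goes fully home. The two tight ones have a bush inside, out of sight, with a 9 mm bore: the pin enters 20 to 23 mm, then meets that bush, with about 15 mm of pin still showing above the base.
- base_c_mid (a point): Loose wooden stand base C: its centre; outside just like A. More than 30 N between the gauge and any base damages the wood. The bottom mouth of each hole is 15.2 mm in diameter, too; the bush has a little play and may rattle.
- post_foot (a point): Fixed shallow black tray 160 x 160 mm, walls 25 mm tall and 4 mm thick, with an upright wooden post in its middle: this point is the post's foot on the inner floor, 4 mm above the table, z up, x and y along the tray's sides. Post 13 mm in diameter, 29 mm tall, the top 6 mm tapered to 6 mm. On the other side of the mat from the gauge stand.
- jar_mid (a point): Bystander: glass jar 54 mm in diameter and 60 mm tall, its centre. Beyond the mat. Leave alone.
- tin_mid (a point): Bystander: open dark round tin 76 mm in diameter and 42 mm tall, its centre. Beyond the mat. Leave alone.
- glue_mid (a point): Bystander: white bottle 34 mm in diameter and 85 mm tall, its centre. Beyond the mat. Leave alone.
There are look-alikes about, which are no part of the job. What is shaped like the part that bears base_c_mid but purple is not meant.

How it is judged:
By the outcome, as a careful person would: the job done as asked, in the order asked, and still so for the second after the job is handed in, with the robot touching nothing.
It also fails if it takes over 72 s, if anything falls off the work surface, if the arm or the gripper's body presses on something with over 40 N, if the wrist force passes 120 N, or if a joint passes its speed limit or range.

## Working session

There is one attempt and no reset: what is moved stays moved. The work goes in short steps, Python scripts to look and compute and a shell command to move; the robot and the scene stay as the last step left them, time stands still between calls to the robot, and variables do not carry over. Pictures are saved under pics/ and viewed, at most 10 in all, crops included, and the job is handed in when it is done.

```bash
mkdir -p pics; ls
cat > h.py <<'E'
import numpy as np, cv2
from scipy.spatial.transform import Rotation as R
from rig import ctrl
def grab(n):
    o=ctrl.get_obs(); f=ctrl.grab_frame(n)
    f['pixels']=np.ascontiguousarray(f['pixels'])
    h,w=f['depth'].shape; fl=h/2/np.tan(np.radians(f['vfov'])/2)
    f['K']=np.array([[fl,0,f['cx']],[0,fl,f['cy']],[0,0,1.]])
    if 'hand_eye' in f:
        T=np.eye(4); T[:3,:3]=R.from_quat(o['orientation']).as_matrix(); T[:3,3]=o['tcp_pos']
        T=T@np.array(f['hand_eye']); f['C'],f['R']=T[:3,3],T[:3,:3]
    else:
        f['C']=np.array(f['xyz']); r=np.array(f['rotation'],float)
        f['R']=r if r.shape==(3,3) else R.from_quat(r).as_matrix()
    return f
def rays(f,uv):
    p=cv2.undistortPoints(np.array(uv,float).reshape(-1,1,2),f['K'],np.array(f['dist'],float)).reshape(-1,2)
    return np.c_[p[:,0],-p[:,1],-np.ones(len(p))]@f['R'].T
def onplane(f,uv,z):
    d=rays(f,uv); return f['C']+d*((z-f['C'][2])/d[:,2])[:,None]
def cloud(f):
    h,w=f['depth'].shape; u,v=np.meshgrid(np.arange(w),np.arange(h))
    return (f['C']+rays(f,np.c_[u.ravel(),v.ravel()])*f['depth'].reshape(-1,1)).reshape(h,w,3)
E
python3 - <<'E'
from h import *
a=grab('top');b=grab('side')
import pickle;pickle.dump((a,b),open('f0.pkl','wb'))
cv2.imwrite('pics/top.png',cv2.resize(a['pixels'],(800,600)));cv2.imwrite('pics/side.png',b['pixels'])
print(a['C'],a['dist'],b['C'],ctrl.get_obs())
E
```

```text
pics
[0.5167748  0.00242336 0.99123575] [0.01973246 0.         0.         0.         0.        ] [ 0.57139368 -0.71837066  0.74320041] {'clock': 0.1, 'qpos': array([-1.33143608e+00,  3.13384390e-01,  1.49833296e+00, -1.86333193e-05,
        1.33100259e+00, -2.23406623e-01]), 'qd': array([ 0.00063277, -0.00026356, -0.00098693, -0.00023565,  0.00084004,
       -0.0009378 ]), 'joint_torque': array([ 1.96724337e-03, -4.12897253e+01, -2.60142821e+01, -1.98614366e-04,
        2.99971529e-03, -2.26635768e-05]), 'tcp_pos': array([ 0.23429547, -0.46954666,  0.20970786]), 'orientation': array([ 9.73349408e-01,  2.29326433e-01, -1.35445719e-05, -5.63552720e-04]), 'force': array([-0.49153077,  0.04184609, -0.37934079]), 'ft_torque': array([ 0.0152324 ,  0.03314889, -0.00827751]), 'grip_force': 0.0, 'width': 0.0852955226568703}
```

View pics/top.png

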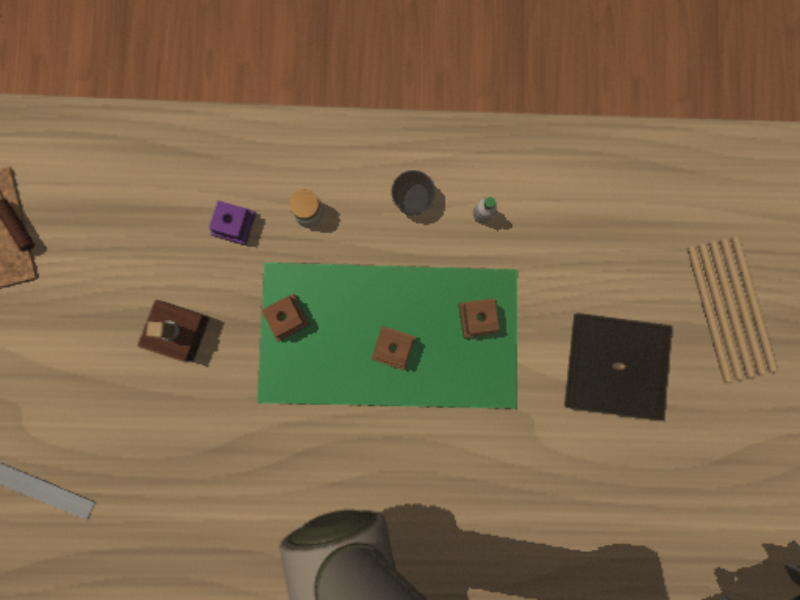

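View pics/side.png

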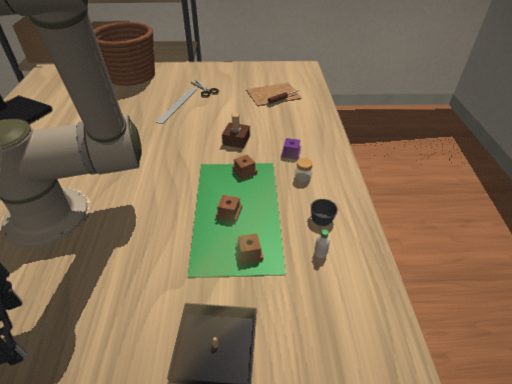

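The top view (800x600) shows wooden bases at (286,317), (393,348) and (481,317) on the green mat. The stand with the gauge is at (173,331), the tray post at (619,366), the jar at (305,205), the tin at (413,192) and the bottle at (486,209). Possible look-alike for a base: the purple block at (233,222), off the mat, which I rule out by colour.

Run:
```python
from h import *
import pickle
a,b=pickle.load(open('f0.pkl','rb'))
s=512/800
P=cloud(a)
def rect(name,u,v,zr,rad=45):
    u,v=u*s,v*s
    U,V=np.meshgrid(np.arange(512),np.arange(384))
    m=(abs(U-u)<rad*s)&(abs(V-v)<rad*s)&(P[...,2]>zr[0])&(P[...,2]<zr[1])
    q=P[m]; 
    r=cv2.minAreaRect((q[:,:2]*1000).astype(np.float32))
    print(name,m.sum(),'z',np.median(q[:,2]).round(4),'rect',np.round(r[0],1),np.round(r[1],1),round(r[2],1),'mean',(q[:,:2].mean(0)*1000).round(1))
for n,u,v in (('L',286,317),('M',393,348),('R',481,317)): rect(n,u,v,(.036,.055)); 
rect('stand',173,331,(.036,.049)); rect('handle',160,328,(.09,.14)); rect('handleall',160,328,(.06,.14))
rect('post',619,366,(.018,.05),20); rect('tray',619,366,(.015,.03),70)
rect('purple',233,222,(.036,.055))
# hole centres by dark blob on plane z=.044
hsv=cv2.cvtColor(a['pixels'],cv2.COLOR_BGR2HSV)
for n,u,v in (('L',281,316),('M',393,348),('R',481,317)):
    u,v=u*s,v*s; c=hsv[int(v)-8:int(v)+9,int(u)-8:int(u)+9,2]; w=(c<0.6*np.median(c)); ys,xs=np.nonzero(w)
    print(n,w.sum(),onplane(a,[[xs.mean()+int(u)-8,ys.mean()+int(v)-8]],.044)*1000)
c=a['pixels']
cv2.imwrite('pics/c1.png',cv2.resize(c[170:250,80:440],None,fx=2.2,fy=2.2,interpolation=2))
```

```text
L 381 z 0.0469 rect [569.7 175.9] [50.  50.3] 29.4 mean [569.7 175.4]
M 353 z 0.0471 rect [523.1  -8.1] [49.8 49.7] 74.1 mean [523.   -8.2]
R 362 z 0.0471 rect [ 577.7 -152.6] [50.  50.1] 9.1 mean [ 577.5 -152. ]
stand 874 z 0.0448 rect [542.  355.9] [83.2 80.6] 73.2 mean [541.2 352.1]
handle 118 z 0.1053 rect [542.5 356.4] [23.8 23.6] 89.8 mean [542.2 354.5]
handleall 160 z 0.104 rect [542.6 356.3] [23.6 23.8] 0.6 mean [542.1 352.2]
post 26 z 0.0296 rect [ 501.7 -389.6] [10.6 11.9] 3.9 mean [ 501.7 -388.6]
tray 599 z 0.0245 rect [ 501.9 -391.2] [164.2 159.9] 83.9 mean [ 502.  -395.2]
purple 369 z 0.0438 rect [730.2 272.1] [51.6 50.4] 75.4 mean [729.6 271.5]
L 29 [[569.80307873 177.2667792   44.        ]]
M 20 [[523.0726945   -6.78488356  44.        ]]
R 23 [[ 577.97733402 -152.6638047    44.        ]]
```

View pics/c1.png

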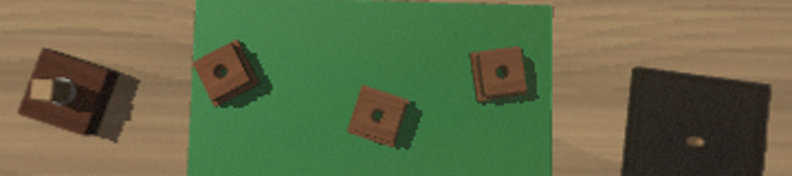

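```bash
cat >> h.py <<'E'
def go(x,y,z,yaw):
    "shift in tool mm and roll deg to reach world mm target, tool-x yaw deg"
    o=ctrl.get_obs(); M=R.from_quat(o['orientation']).as_matrix()
    d=M.T@(np.array([x,y,z])-np.array(o['tcp_pos'])*1000)
    y0=np.degrees(np.arctan2(M[1,0],M[0,0]))
    print('shift',d.round(1),'roll',round((y0-yaw+180)%360-180,1),'now',(np.array(o['tcp_pos'])*1000).round(1),'yaw',round(y0,1),'F',np.round(o['force'],1),'w',round(o['width']*1000,1),'t',o['clock'])
E
python3 -c "
from h import *
go(542.3,356.3,210,90)"
python3 -m crank '[[644,-602,0,-63.5],[644,-602,0,-63.5],[644,-602,0,-63.5],[644,-602,0,-63.5],[644,-602,0,-63.5],[644,-602,0,-63.5],[644,-602,0,-63.5],[644,-602,0,-63.5],[644,-602,0,-63.5],[644,-602,0,-63.5],[644,-602,0,-63.5],[644,-602,0,-63.5],[644,-602,0,-63.5],[644,-602,0,-63.5],[644,-602,0,-63.5],[644,-602,0,-63.5],[644,-602,0,-63.5],[644,-602,0,-63.5],[644,-602,0,-63.5],[644,-602,0,-63.5]]'
python3 - <<'E'
from h import *
go(542.3,356.3,210,90)
f=grab('wrist');print(f['C'],f['R'].round(2).tolist())
cv2.imwrite('pics/w1.png',f['pixels'])
import pickle;pickle.dump(f,open('w1.pkl','wb'))
E
```

```text
shift [ 6.443e+02 -6.015e+02  5.000e-01] roll -63.5 now [ 234.3 -469.5  209.7] yaw 26.5 F [-0.5  0.  -0.4] w 85.3 t 0.1
clock: 2.1
tcp_pos: [0.5416, 0.3564, 0.2093]
orientation: [0.707, 0.707, -0.001, -0.0]
force: [-0.8, 0.9, -0.8]
width: 0.0855
grip_force: 0.0
shift [-0.1  0.7 -0.7] roll 0.1 now [541.6 356.4 209.3] yaw 90.1 F [-0.8  0.9 -0.8] w 85.5 t 2.1
[0.54163073 0.44035156 0.37179963] [[1.0, -0.0, 0.0], [0.0, 0.95, 0.33], [-0.0, -0.33, 0.95]]
```

View pics/w1.png

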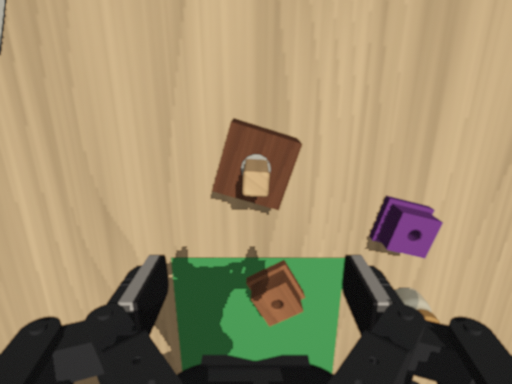

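The wrist view shows the stand with the gauge handle at (256,182), square to the view. One base is at (277,295) and the purple decoy at (410,230).

```bash
cat >> h.py <<'E'
def top(f,x,y,z0,z1,rad,name=''):
    "rect of the cloud points near world mm x,y with z range mm"
    P=cloud(f)*1000
    m=(abs(P[...,0]-x)<rad)&(abs(P[...,1]-y)<rad)&(P[...,2]>z0)&(P[...,2]<z1)&(f['depth']>0)
    q=P[m]; r=cv2.minAreaRect(q[:,:2].astype(np.float32))
    print(name,m.sum(),'z',np.median(q[:,2]).round(1),'rect',np.round(r[0],1),np.round(r[1],1),round(r[2],1),'mean',q[:,:2].mean(0).round(1))
    return m
E
python3 - <<'E'
from h import *
import pickle
f=pickle.load(open('w1.pkl','rb'))
top(f,542,356,101,112,30,'handle')
top(f,542,356,38,50,60,'stand')
top(f,570,176,40,55,45,'L')
top(f,730,272,36,55,45,'purple')
E
```

```text
handle 641 z 104.5 rect [541.8 357.5] [23.8 23.9] 85.1 mean [541.7 358.2]
stand 4294 z 43.8 rect [541.7 357.1] [80.4 80.1] 73.0 mean [541.8 362. ]
L 1325 z 45.6 rect [569.3 177.4] [50.4 52.3] 29.1 mean [569.  179.4]
purple 1749 z 42.7 rect [730.2 274.1] [51.1 52.5] 75.5 mean [728.9 276. ]
```

```bash
python3 -m crank '[[0.8,0,50,0],[0.8,0,100,0],[0.8,0,130,0],[0.8,0,150.5,0],[0.8,0,150.5,0],[0.8,0,150.5,0]]' - 60
python3 -m crank '[[0,0,0,0],[0,0,0,0],[0,0,0,0],[0,0,0,0],[0,0,0,0],[0,0,0,0],[0,0,0,0],[0,0,0,0]]' 0 60
python3 -m crank '[[0,0,-10,0],[0,0,-30,0],[0,0,-60,0],[0,0,-80,0],[0,0,-80,0],[0,0,-80,0]]'
python3 - <<'E'
from h import *
go(569.3,177.2,142,90)
f=grab('wrist');cv2.imwrite('pics/w2.png',f['pixels'])
import pickle;pickle.dump(f,open('w2.pkl','wb'))
top(f,542,357,38,50,60,'stand')
E
```

```text
clock: 2.75
tcp_pos: [0.5424, 0.3566, 0.061]
orientation: [0.707, 0.707, 0.001, 0.0]
force: [0.7, -0.5, 0.5]
width: 0.0857
grip_force: 0.0
clock: 3.55
tcp_pos: [0.5421, 0.3574, 0.0602]
orientation: [0.707, 0.707, 0.0, 0.0]
force: [-0.7, -1.0, 6.0]
width: 0.0229
grip_force: 59.8
clock: 4.15
tcp_pos: [0.5415, 0.3571, 0.1389]
orientation: [0.707, 0.707, -0.001, -0.0]
force: [0.1, 0.2, -2.3]
width: 0.0222
grip_force: 59.1
shift [-179.9   27.7   -3.1] roll 0.0 now [541.5 357.1 138.9] yaw 90.0 F [ 0.1  0.2 -2.3] w 22.2 t 4.15
stand 6498 z 43.9 rect [541.8 357.1] [80.7 80.3] 72.9 mean [541.6 365.2]
```

View pics/w2.png

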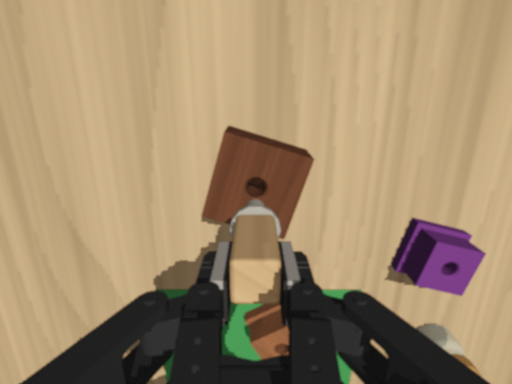

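The gauge is held and out of the stand, with the empty stand hole at (256,187). Next I go above the nearest base.

```bash
python3 -m crank '[[-50,10,-3,0],[-100,20,-3,0],[-150,27.5,-3,0],[-180,27.5,-3,0],[-180,27.5,-3,0],[-180,27.5,-3,0]]'
cat >> h.py <<'E'
def hole(f,x,y,z,rad=17,thr=.6):
    "centre of the dark hole near world mm x,y on plane z mm, mean of mask"
    h,w=f['depth'].shape; U,V=np.meshgrid(np.arange(w),np.arange(h))
    P=onplane(f,np.c_[U.ravel(),V.ravel()],z/1000).reshape(h,w,3)*1000
    m=np.hypot(P[...,0]-x,P[...,1]-y)<rad
    v=f['pixels'].max(2); k=(m&(v<thr*np.median(v[m]))).astype(np.uint8)
    n,l,s,c=cv2.connectedComponentsWithStats(k); i=1+np.argmax(s[1:,4])
    q=P[l==i]; print('hole',s[i],'px',c[i].round(1),'pt',q[:,:2].mean(0).round(1),'ext',np.ptp(q[:,:2],axis=0).round(1))
E
python3 - <<'E'
from h import *
import pickle
f=pickle.load(open('w2.pkl','rb')); hole(f,542,357,43.9)
f=pickle.load(open('w1.pkl','rb')); hole(f,569.3,177,45.7)
go(569.3,177.2,142,90)
f=grab('wrist');cv2.imwrite('pics/w3.png',f['pixels'])
pickle.dump(f,open('w3.pkl','wb'))
hole(f,569.3,177,45.7); top(f,569,177,40,55,45)
E
```

```text
clock: 4.8
tcp_pos: [0.569, 0.1768, 0.1415]
orientation: [0.707, 0.707, -0.001, -0.001]
force: [-0.1, -0.3, -0.2]
width: 0.023
grip_force: 59.1
hole [247 178  19  17 187] px [257.4 184.5] pt [543.7 360.6] ext [15.8 14.8]
hole [278 301   5   6  18] px [280.3 303.3] pt [574.1 179.4] ext [5.3 7.7]
shift [ 0.4  0.3 -0.5] roll -0.1 now [569.  176.8 141.5] yaw 89.9 F [-0.1 -0.3 -0.2] w 23.0 t 4.8
hole [250 180  15  13  87] px [258.4 184.3] pt [571.9 180.4] ext [12.4 11.1]
 2518 z 45.8 rect [569.4 177.2] [50.3 50.4] 29.1 mean [569.9 182.2]
```

View pics/w3.png

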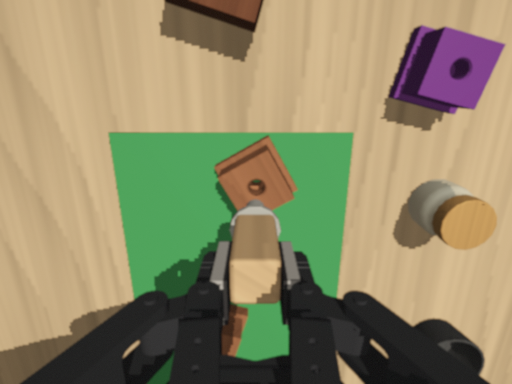

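The base hole is at (257,187), the same view as the stand hole when centred over it, and the top-face centre is (569.4,177.2) with the right 50 mm size. I'll descend gently.

```bash
python3 -m crank '[[0.4,0.3,20,0],[0.4,0.3,35,0],[0.4,0.3,38,0],[0.4,0.3,41,0],[0.4,0.3,42,0]]'
python3 -m crank '[[0,0,1,0],[0,0,2,0],[0,0,3,0],[0,0,4,0]]'; python3 -m crank '[[0,0,2,0],[0,0,4,0],[0,0,6,0],[0,0,8,0]]'
```

```text
clock: 5.35
tcp_pos: [0.5698, 0.1782, 0.1009]
orientation: [0.707, 0.707, 0.0, 0.0]
force: [0.3, -0.8, -1.2]
width: 0.0232
grip_force: 59.2
clock: 5.75
tcp_pos: [0.5698, 0.1776, 0.0968]
orientation: [0.707, 0.707, 0.0, 0.0]
force: [-0.1, 0.1, -0.5]
width: 0.0228
grip_force: 59.2
clock: 6.15
tcp_pos: [0.5697, 0.1776, 0.0885]
orientation: [0.707, 0.707, -0.0, -0.0]
force: [0.2, -0.3, -1.6]
width: 0.0231
grip_force: 59.2
```

```bash
python3 -m crank '[[0,0,2,0],[0,0,4,0],[0,0,6,0],[0,0,7.5,0]]'; python3 -m crank '[[0,0,1,0],[0,0,2,0]]';python3 -m crank '[[0,0,0.5,0],[0,0,1,0]]';python3 -m crank '[[0,0,0.5,0],[0,0,1,0]]'
```

```text
clock: 6.55
tcp_pos: [0.5697, 0.1776, 0.081]
orientation: [0.707, 0.707, -0.0, -0.0]
force: [0.6, 0.2, -1.5]
width: 0.0232
grip_force: 59.2
clock: 6.75
tcp_pos: [0.5697, 0.1776, 0.0791]
orientation: [0.707, 0.707, 0.0, 0.0]
force: [0.1, 0.1, -1.2]
width: 0.0227
grip_force: 59.2
clock: 6.95
tcp_pos: [0.5698, 0.1776, 0.0782]
orientation: [0.707, 0.707, 0.0, 0.0]
force: [0.7, -0.3, -1.3]
width: 0.0229
grip_force: 59.2
clock: 7.15
tcp_pos: [0.5697, 0.1776, 0.0772]
orientation: [0.707, 0.707, 0.0, 0.0]
force: [-0.2, -1.3, -1.5]
width: 0.023
grip_force: 59.2
```

```bash
for i in 1; do python3 -m crank '[[0,0,0.5,0],[0,0,1,0]]'; done; python3 -m crank '[[0,0,0.5,0],[0,0,1,0]]' | sed -n '2p;4p'; python3 -m crank '[[0,0,0.5,0],[0,0,1,0]]' | sed -n '2p;4p'
```

```text
clock: 7.35
tcp_pos: [0.5699, 0.1776, 0.0767]
orientation: [0.707, 0.707, 0.0, 0.0]
force: [-0.4, 0.4, 5.4]
width: 0.0229
grip_force: 60.0
tcp_pos: [0.5701, 0.1777, 0.0764]
force: [-3.8, -0.1, 11.1]
tcp_pos: [0.5703, 0.1776, 0.076]
force: [-4.8, -0.6, 16.3]
```

Force builds at about 22 mm depth with roughly 15 mm of pin showing, so this base is tight. I'll withdraw and go to the middle base.

```bash
python3 -m crank '[[0,0,-4,0],[0,0,-10,0],[0,0,-16,0],[0,0,-22,0],[0,0,-30,0],[0,0,-66,0],[-50,-12,-66,0],[-100,-25,-66,0],[-150,-40,-66,0],[-184.5,-47,-66,0],[-184.5,-47,-66,0],[-184.5,-47,-66,0]]'
python3 - <<'E'
from h import *
f=grab('wrist');cv2.imwrite('pics/w4.png',f['pixels'])
top(f,569,177,40,55,45,'L');hole(f,569,177,45.7);top(f,523,-7,40,55,40,'M'); hole(f,523,-7,45.7)
go(522.8,-7,142,90)
E
```

```text
clock: 8.95
tcp_pos: [0.5229, -0.0075, 0.1407]
orientation: [0.708, 0.707, 0.0, 0.0]
force: [0.1, 0.3, -0.2]
width: 0.023
grip_force: 59.3
L 0 z nan rect [0. 0.] [0. 0.] 0.0 mean [nan nan]
  return _methods._mean(a, axis=axis, dtype=dtype,
  ret = ret.dtype.type(ret / rcount)
h.py:35: RuntimeWarning: Mean of empty slice.
  print(name,m.sum(),'z',np.median(q[:,2]).round(1),'rect',np.round(r[0],1),np.round(r[1],1),round(r[2],1),'mean',q[:,:2].mean(0).round(1))
  ret = um.true_divide(
Traceback (most recent call last):
  File "h.py", line 43, in hole
    n,l,s,c=cv2.connectedComponentsWithStats(k); i=1+np.argmax(s[1:,4])
                                                     ~~~~~~~~~^^^^^^^^^
ValueError: attempt to get argmax of an empty sequence
```

Run:
```python
from h import *
f=grab('wrist');cv2.imwrite('pics/w4.png',f['pixels'])
top(f,523,-7,40,55,40,'M'); hole(f,523,-7,45.7)
go(522.8,-7,142,90)
a=grab('top');top(a,569,176,36,55,45,'L')
```

```text
M 2482 z 45.8 rect [522.7  -7.3] [50.7 50.1] 73.1 mean [522.4  -2.1]
hole [250 181  14  13  81] px [257.6 185.7] pt [525.4  -4.1] ext [11.4 11.1]
shift [-0.9 -0.2 -1.6] roll 0.1 now [523.   -6.1 140.4] yaw 90.1 F [-0.1  0.7 -1.2] w 22.6 t 9.05
L 378 z 46.9 rect [569.9 175.9] [50.1 50.2] 29.7 mean [569.8 175.2]
```

View pics/w4.png

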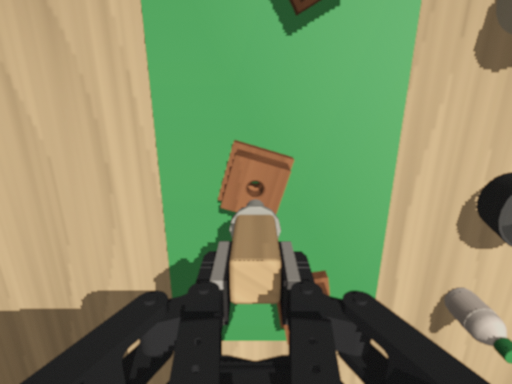

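The hole is at (256,187), lined up just as before, and the first base has not moved. I'll descend into the middle base.

```bash
python3 -m crank '[[-0.3,0,20,0],[-0.3,0,35,0],[-0.3,0,38,0],[-0.3,0,41,0],[-0.3,0,42,0]]'
python3 -m crank '[[0,0,1,0],[0,0,2,0],[0,0,3,0],[0,0,4,0]]'| sed -n '2p;4p'; python3 -m crank '[[0,0,2,0],[0,0,4,0],[0,0,6,0],[0,0,8,0]]'| sed -n '2p;4p'
python3 -m crank '[[0,0,2,0],[0,0,4,0],[0,0,6,0],[0,0,7.5,0]]'| sed -n '2p;4p'; python3 -m crank '[[0,0,1,0],[0,0,2,0]]'| sed -n '2p;4p'
```

```text
clock: 9.6
tcp_pos: [0.5231, -0.0069, 0.0986]
orientation: [0.707, 0.707, 0.0, 0.0]
force: [0.2, -0.5, -0.9]
width: 0.0228
grip_force: 59.3
tcp_pos: [0.5228, -0.0072, 0.0943]
force: [0.3, -0.2, -1.3]
tcp_pos: [0.5227, -0.0072, 0.086]
force: [-0.5, 0.9, -0.7]
tcp_pos: [0.5227, -0.0072, 0.0785]
force: [-0.9, -0.3, -0.4]
tcp_pos: [0.5229, -0.0072, 0.0767]
force: [-0.1, 0.1, 1.6]
```

```bash
python3 -m crank '[[0,0,0.5,0],[0,0,1,0]]'| sed -n '2p;4p';python3 -m crank '[[0,0,0.5,0],[0,0,1,0]]'| sed -n '2p;4p'; python3 -m crank '[[0,0,0.5,0],[0,0,1,0]]'| sed -n '2p;4p'
```

```text
tcp_pos: [0.5231, -0.0073, 0.0764]
force: [-1.8, 0.1, 7.9]
tcp_pos: [0.5233, -0.0073, 0.0761]
force: [-3.9, 0.5, 15.1]
tcp_pos: [0.5235, -0.0074, 0.0759]
force: [-6.1, 1.3, 23.2]
```

The middle base is tight as well. The third should be the good one, but I still have to prove it with the gauge.

```bash
python3 -m crank '[[0,0,-4,0],[0,0,-10,0],[0,0,-16,0],[0,0,-22,0],[0,0,-30,0],[0,0,-67,0],[-48,15,-67,0],[-95,35,-67,0],[-144.5,54.5,-67,0],[-144.5,54.5,-67,0],[-144.5,54.5,-67,0]]'
python3 - <<'E'
from h import *
f=grab('wrist');cv2.imwrite('pics/w5.png',f['pixels'])
top(f,577.5,-151.5,40,55,40,'R'); hole(f,577.5,-151.5,45.7)
go(577.4,-151.5,140.5,90)
a=grab('top');top(a,523,-8,36,55,45,'M')
E
```

```text
clock: 12.7
tcp_pos: [0.5772, -0.1527, 0.1405]
orientation: [0.708, 0.707, -0.0, -0.0]
force: [0.8, -0.7, -1.1]
width: 0.0231
grip_force: 59.4
R 2570 z 45.8 rect [ 577.3 -151.9] [50.1 50.4] 8.9 mean [ 577.7 -147.5]
hole [249 180  15  13 110] px [257.3 184.7] pt [ 579.4 -149.2] ext [12.3 11.1]
shift [-0.1  0.4  0.1] roll -0.0 now [ 577.  -151.4  140.6] yaw 90.0 F [-0.4 -0.3 -0.8] w 23.2 t 12.75
M 351 z 47.2 rect [523.1  -8.1] [49.6 49.8] 74.0 mean [523.  -8.]
```

```bash
python3 -m crank '[[0,0,20,0],[0,0,35,0],[0,0,38,0],[0,0,41,0],[0,0,42,0]]'| sed -n '1p;2p;4p'
python3 -m crank '[[0,0,1,0],[0,0,2,0],[0,0,3,0],[0,0,4,0]]'| sed -n '2p;4p'; python3 -m crank '[[0,0,2,0],[0,0,4,0],[0,0,6,0],[0,0,8,0]]'| sed -n '2p;4p'
python3 -m crank '[[0,0,2,0],[0,0,4,0],[0,0,6,0],[0,0,7.5,0]]'| sed -n '2p;4p'; python3 -m crank '[[0,0,0.5,0],[0,0,1,0],[0,0,1.5,0]]'| sed -n '2p;4p'; python3 -m crank '[[0,0,0.5,0],[0,0,1,0]]'| sed -n '2p;4p'
```

```text
clock: 13.3
tcp_pos: [0.5776, -0.1513, 0.0994]
force: [-0.9, 0.6, -1.1]
tcp_pos: [0.5774, -0.1517, 0.0948]
force: [0.1, 0.1, -1.5]
tcp_pos: [0.5773, -0.1517, 0.0864]
force: [0.3, -0.1, -1.4]
tcp_pos: [0.5773, -0.1517, 0.079]
force: [0.9, 0.1, 0.1]
tcp_pos: [0.5774, -0.1517, 0.0777]
force: [0.5, -0.3, -1.1]
tcp_pos: [0.5773, -0.1517, 0.0767]
force: [0.1, 0.1, -2.0]
```

```bash
python3 -m crank '[[0,0,0.5,0],[0,0,1,0]]'| sed -n '2p;4p';python3 -m crank '[[0,0,0.5,0],[0,0,1,0]]'| sed -n '2p;4p'
```

```text
tcp_pos: [0.5773, -0.1517, 0.0757]
force: [-0.1, 0.8, -1.2]
tcp_pos: [0.5773, -0.1516, 0.0747]
force: [0.5, -1.2, -0.9]
```

Free past 23 mm. I'll carry on to home.

```bash
python3 -m crank '[[0,0,1,0],[0,0,2,0],[0,0,3,0]]'| sed -n '2p;4p'; python3 -m crank '[[0,0,1,0],[0,0,2,0],[0,0,3,0]]'| sed -n '2p;4p'; python3 -m crank '[[0,0,1,0],[0,0,2,0],[0,0,3,0]]'| sed -n '2p;4p'; python3 -m crank '[[0,0,0.5,0],[0,0,1,0],[0,0,1.5,0]]'| sed -n '2p;4p'; python3 -m crank '[[0,0,0.5,0],[0,0,1,0]]'| sed -n '2p;4p'
```

```text
tcp_pos: [0.5773, -0.1517, 0.0716]
force: [0.5, -0.3, -0.5]
tcp_pos: [0.5773, -0.1517, 0.0686]
force: [-0.2, 1.3, -1.4]
tcp_pos: [0.5773, -0.1517, 0.0656]
force: [-0.3, 0.1, -1.2]
tcp_pos: [0.5773, -0.1517, 0.0642]
force: [-0.7, -1.3, -0.9]
tcp_pos: [0.5773, -0.1517, 0.0632]
force: [0.0, -0.2, -1.7]
```

```bash
python3 -m crank '[[0,0,0.5,0],[0,0,1,0]]'| sed -n '2p;4p'; python3 -m crank '[[0,0,0.5,0],[0,0,1,0]]'| sed -n '2p;4p'
```

```text
tcp_pos: [0.5773, -0.1517, 0.0622]
force: [-0.9, 1.1, 4.2]
tcp_pos: [0.5774, -0.1517, 0.0622]
force: [-5.1, 2.5, 11.3]
```

The collar is seated at z 62.2, exactly the expected home height. A brief hold, then the gauge goes back to the stand.

```bash
python3 -m crank '[[0,0,0.4,0],[0,0,0.4,0],[0,0,0.4,0]]'| sed -n '2p;4p'
python3 -m crank '[[0,0,-5,0],[0,0,-12,0],[0,0,-20,0],[0,0,-28,0],[0,0,-38,0],[0,0,-80.5,0],[0,0,-80.5,0]]'
python3 -m crank '[[509,-35.5,0,0],[509,-35.5,0,0],[509,-35.5,0,0],[509,-35.5,0,0],[509,-35.5,0,0],[509,-35.5,0,0],[509,-35.5,0,0],[509,-35.5,0,0],[509,-35.5,0,0],[509,-35.5,0,0],[509,-35.5,0,0],[509,-35.5,0,0],[509,-35.5,0,0],[509,-35.5,0,0],[509,-35.5,0,0]]'
python3 - <<'E'
from h import *
f=grab('wrist');cv2.imwrite('pics/w6.png',f['pixels'])
top(f,541.7,357.1,38,50,60,'stand')
go(541.7,357.1,140.5,90)
a=grab('top');top(a,577.5,-152,36,55,45,'R')
E
```

```text
tcp_pos: [0.5774, -0.1517, 0.0622]
force: [-4.2, 1.5, 11.2]
clock: 18.2
tcp_pos: [0.5796, -0.1527, 0.1472]
orientation: [0.707, 0.707, 0.002, 0.005]
force: [0.8, -0.7, -0.4]
width: 0.023
grip_force: 59.6
clock: 19.7
tcp_pos: [0.5422, 0.356, 0.1416]
orientation: [0.708, 0.707, 0.0, 0.0]
force: [-0.4, -0.2, -2.0]
width: 0.023
grip_force: 59.4
stand 6501 z 43.8 rect [541.8 357.1] [80.6 80.2] 72.9 mean [541.5 364.9]
shift [ 0.9 -0.4  1. ] roll -0.1 now [542.1 356.2 141.5] yaw 89.9 F [ 0.3  0.3 -1.1] w 23.0 t 19.75
R 361 z 47.1 rect [ 577.5 -152.4] [49.8 50.7] 9.1 mean [ 577.5 -152.1]
```

```bash
python3 -m crank '[[0.3,-0.2,25,0],[0.3,-0.2,38,0],[0.3,-0.2,42,0],[0.3,-0.2,46,0],[0.3,-0.2,52,0],[0.3,-0.2,60,0],[0.3,-0.2,68,0],[0.3,-0.2,74,0],[0.3,-0.2,78,0],[0.3,-0.2,78,0]]'
python3 -m crank '[[0,0,1,0],[0,0,1.5,0]]'| sed -n '2p;4p'; python3 -m crank '[[0,0,0.5,0],[0,0,1,0],[0,0,1,0]]'| sed -n '2p;4p'
```

```text
clock: 20.8
tcp_pos: [0.5412, 0.3575, 0.0626]
orientation: [0.707, 0.707, -0.0, -0.0]
force: [0.9, 0.6, -1.4]
width: 0.0232
grip_force: 59.5
tcp_pos: [0.5416, 0.3577, 0.0621]
force: [-0.2, -0.3, -1.3]
tcp_pos: [0.5414, 0.3576, 0.0608]
force: [-1.1, 0.6, -0.3]
```

```bash
python3 -m crank '[[0,0,0.5,0],[0,0,0.8,0],[0,0,0.8,0]]'| sed -n '2p;4p'; python3 -m crank '[[0,0,0.3,0],[0,0,0.6,0],[0,0,0.6,0]]'| sed -n '1p;2p;4p'
```

```text
tcp_pos: [0.5416, 0.3576, 0.0603]
force: [0.2, 0.0, 1.7]
clock: 21.9
tcp_pos: [0.5415, 0.3577, 0.0603]
force: [-2.5, -1.6, 6.6]
```

The gauge is home in the stand, at the same height as at pick-up. I'll release it, rise, look at the tray from above, then fetch the base.

```bash
python3 -m crank '[[0,0,-0.6,0],[0,0,-0.6,0],[0,0,-0.6,0],[0,0,-0.6,0],[0,0,-0.6,0],[0,0,-0.6,0]]' 85 60
python3 -m crank '[[0,0,-20,0],[0,0,-60,0],[0,0,-100,0],[0,0,-131,0],[-747,-40,-131,0],[-747,-40,-131,0],[-747,-40,-131,0],[-747,-40,-131,0],[-747,-40,-131,0],[-747,-40,-131,0],[-747,-40,-131,0],[-747,-40,-131,0],[-747,-40,-131,0],[-747,-40,-131,0],[-747,-40,-131,0],[-747,-40,-131,0],[-747,-40,-131,0],[-747,-40,-131,0],[-747,-40,-131,0],[-747,-40,-131,0]]'
python3 -m crank '[[0,0,0,0],[0,0,0,0],[0,0,0,0]]' | sed -n '1p;2p'
python3 - <<'E'
from h import *
f=grab('wrist');cv2.imwrite('pics/w7.png',f['pixels'])
top(f,502,-390,26,36,20,'post');top(f,502,-390,19,28,110,'tray')
go(502,-390,190,90)
a=grab('top');top(a,542,356,38,49,60,'stand');top(a,542,356,95,112,30,'handle')
E
```

```text
clock: 22.5
tcp_pos: [0.5415, 0.3576, 0.0599]
orientation: [0.707, 0.707, -0.0, -0.0]
force: [0.2, -1.0, -0.3]
width: 0.0848
grip_force: 0.0
clock: 24.5
tcp_pos: [0.5, -0.3945, 0.1898]
orientation: [0.709, 0.705, -0.0, -0.0]
force: [1.2, 0.0, -0.1]
width: 0.0851
grip_force: 0.0
clock: 24.8
tcp_pos: [0.5021, -0.3882, 0.1914]
post 91 z 29.4 rect [ 501.2 -390.7] [11.3 11.1] 85.7 mean [ 501.2 -389.8]
tray 2578 z 23.7 rect [ 501.3 -391.1] [160.8 160.6] 83.8 mean [ 501.3 -387.5]
shift [-1.7 -0.1  1.4] roll 0.1 now [ 502.1 -388.3  191.4] yaw 90.1 F [ 0.2 -0.2 -0.2] w 84.9 t 24.85
stand 864 z 44.9 rect [542.1 356.6] [83.3 80.2] 73.2 mean [541.5 352.4]
handle 113 z 105.0 rect [541.6 357.2] [21.7 24.9] 1.6 mean [541.5 355.5]
```

View pics/w7.png

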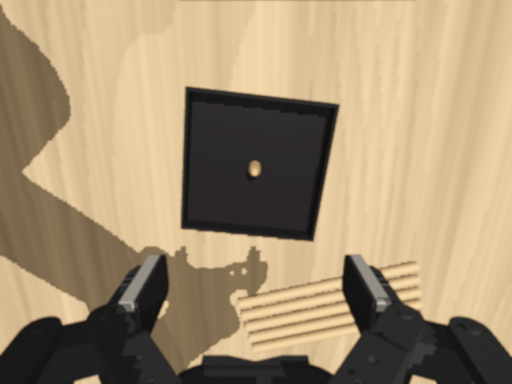

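The tray is empty with its post at (255,168), giving (501.2,-390.9), which agrees with the tray centre. The gauge stands home. Now the base.

```bash
python3 -m crank '[[237.5,75.5,0,-9],[237.5,75.5,0,-9],[237.5,75.5,0,-9],[237.5,75.5,0,-9],[237.5,75.5,0,-9],[237.5,75.5,0,-9],[237.5,75.5,0,-9],[237.5,75.5,0,-9],[237.5,75.5,0,-9]]'
python3 - <<'E'
from h import *
f=grab('wrist')
top(f,577.4,-151.8,40,55,40,'R')
go(577.4,-151.9,21,99)
E
```

```text
clock: 25.8
tcp_pos: [0.5768, -0.1529, 0.191]
orientation: [0.65, 0.76, -0.0, 0.0]
force: [-0.1, -0.1, 0.2]
width: 0.0852
grip_force: 0.0
R 2174 z 45.8 rect [ 577.3 -151.9] [50.  50.4] 9.1 mean [ 577.1 -150.9]
shift [  1.    0.7 170. ] roll -0.1 now [ 576.8 -153.   191. ] yaw 98.9 F [-0.1 -0.  -0.1] w 85.3 t 25.85
```

```bash
python3 -m crank '[[0.5,0.4,50,0],[0.5,0.4,100,0],[0.5,0.4,140,0],[0.5,0.4,160,0],[0.5,0.4,169.5,0],[0.5,0.4,169.5,0],[0.5,0.4,169.5,0]]' | sed -n '2p;4p'
python3 -m crank '[[0,0,0,0],[0,0,0,0],[0,0,0,0],[0,0,0,0],[0,0,0,0],[0,0,0,0]]' 0 40
python3 -m crank '[[0,0,-5,0],[0,0,-15,0],[0,0,-35,0],[0,0,-60,0],[0,0,-60,0],[0,0,-60,0]]'
python3 - <<'E'
from h import *
a=grab('side');f=grab('wrist')
cv2.imwrite('pics/s8.png',np.hstack([cv2.resize(a['pixels'][180:330,130:330],(400,300)),cv2.resize(f['pixels'],(400,300))]))
top(f,577.4,-151.8,90,118,45,'R')
go(501.2,-391,80,84)
E
```

```text
tcp_pos: [0.5781, -0.152, 0.0228]
force: [-0.2, 0.0, -0.5]
clock: 27.15
tcp_pos: [0.5778, -0.1515, 0.0229]
orientation: [0.649, 0.761, 0.0, 0.001]
force: [-3.1, 0.1, 7.2]
width: 0.0456
grip_force: 39.6
clock: 27.75
tcp_pos: [0.5775, -0.1513, 0.0819]
orientation: [0.649, 0.761, 0.0, 0.0]
force: [0.5, -0.8, -0.5]
width: -0.0003
grip_force: 0.0
R 669 z 112.7 rect [ 575.5 -142.4] [27.2  6. ] 9.1 mean [ 575.5 -142.2]
shift [-225.1 -112.4    0.7] roll 15.0 now [ 577.  -151.1   80.7] yaw 99.0 F [0.  0.8 0. ] w 0.2 t 27.85
```

View pics/s8.png

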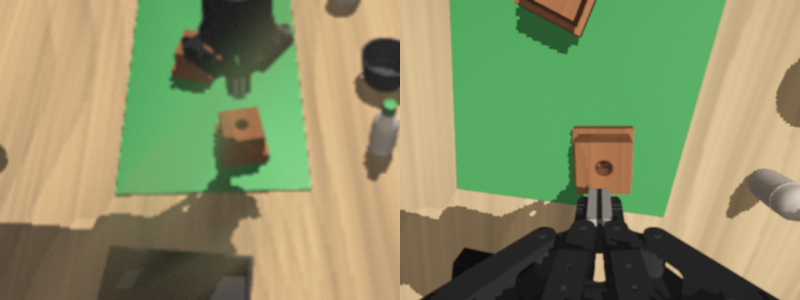

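The grip slipped: the fingers are shut and empty and the base still stands upright on the mat, at (603,165) in the right half. I gripped too near the block's top, so I'll re-measure and grip lower.

```bash
python3 -m crank '[[0,0,-60,0],[0,0,-60,0],[0,0,-60,0],[0,0,-60,0]]' 54 | sed -n '1,2p;5p'
python3 - <<'E'
from h import *
f=grab('wrist')
top(f,577.4,-151.8,40,55,40,'R')
a=grab('top');top(a,577.4,-151.8,40,55,40,'Rtop')
go(577.3,-151.9,30,99)
P=cloud(f)*1000; T=R.from_quat(ctrl.get_obs()['orientation']).as_matrix(); tc=ctrl.get_obs()['tcp_pos']*1000
q=((P-tc)@T)[(f['depth']>0)&(f['depth']<.24)]
q=q[abs(q[:,0])<25]; 
for s in (-1,1):
    r=q[(q[:,1]*s>15)&(q[:,1]*s<45)]; print(len(r), 'max tool z',np.percentile(r[:,2],[50,90,98]).round(1), 'inner y',np.percentile(abs(r[:,1]),[2,50]).round(1))
E
```

```text
clock: 28.25
tcp_pos: [0.5768, -0.1511, 0.14]
width: 0.0537
R 2973 z 45.8 rect [ 580.8 -151.7] [50.1 50.9] 8.9 mean [ 580.6 -150.2]
Rtop 14 z 46.6 rect [ 579.9 -146.5] [61.8  5.8] 46.6 mean [ 577.8 -149.1]
shift [ -1.2   0.7 109.7] roll 0.0 now [ 576.7 -151.   139.7] yaw 99.0 F [-0.8 -0.4  0.6] w 54.0 t 28.35
7080 max tool z [-77.7 -43.6 -31.1] inner y [16.  27.7]
7135 max tool z [-77.7 -43.7 -31.3] inner y [16.1 27.5]
```

Run:
```python
from h import *
o=ctrl.get_obs();f=grab('wrist')
P=cloud(f)*1000; T=R.from_quat(o['orientation']).as_matrix(); tc=o['tcp_pos']*1000
Q=(P-tc)@T; ok=(f['depth']>0)&(f['depth']<.22)
q=Q[ok]
for s in (-1,1):
    r=q[(q[:,1]*s>15)&(q[:,1]*s<60)&(abs(q[:,0])<25)]
    i=np.argsort(-r[:,2])[:400:40]; print(r[i].round(1).tolist())
go(580.6,-151.7,30,99)
```

```text
[[-1.8, -27.5, -23.1], [-11.0, -27.4, -27.3], [0.6, -27.5, -28.7], [10.9, -28.1, -30.2], [-8.1, -27.5, -31.4], [6.7, -39.0, -32.4], [-8.6, -27.3, -33.3], [9.9, -27.4, -34.2], [11.5, -27.7, -35.0], [6.1, -27.4, -35.9]]
[[0.2, 26.8, -23.6], [0.8, 26.7, -27.3], [10.8, 27.8, -29.0], [-6.1, 26.6, -30.2], [6.6, 38.3, -31.4], [9.9, 26.8, -32.4], [11.1, 31.7, -33.6], [11.0, 27.4, -34.3], [11.5, 27.7, -35.1], [6.8, 26.8, -36.2]]
shift [ -1.4   3.9 109.9] roll 0.0 now [ 576.8 -151.1  139.9] yaw 99.0 F [-0.  -0.2  0.1] w 53.8 t 28.4
```

Run:
```python
from h import *
import pickle
for n in ('w1','w2','w3'):
    f=pickle.load(open(n+'.pkl','rb')); T=f['R']@np.array(f['hand_eye'])[:3,:3].T; tc=f['C']-T@np.array(f['hand_eye'])[:3,3]
    Q=((cloud(f)-tc)@T)*1000; q=Q[(f['depth']>0)&(f['depth']<.23)&(abs(Q[...,1])>12.6)&(abs(Q[...,1])<60)&(abs(Q[...,0])<25)]
    h,e=np.histogram(q[:,2],np.arange(-60,45,5)); print(n,dict(zip(e[:-1].astype(int).tolist(),h.tolist())))
    for z in (-35,-30,-25,-20,-15):
        r=q[abs(q[:,2]-z)<2.5]; 
        if len(r): print(z,'x',np.percentile(r[:,0],[5,95]).round(1),'|y|',np.percentile(abs(r[:,1]),[5,95]).round(1))
```

```text
w1 {-60: 845, -55: 762, -50: 671, -45: 587, -40: 413, -35: 74, -30: 0, -25: 0, -20: 0, -15: 0, -10: 0, -5: 0, 0: 0, 5: 0, 10: 0, 15: 0, 20: 0, 25: 0, 30: 0, 35: 0}
-35 x [-8.3 10.6] |y| [42.3 46.9]
-30 x [-1.7  3.4] |y| [43.2 43.3]
w2 {-60: 411, -55: 247, -50: 357, -45: 306, -40: 273, -35: 255, -30: 175, -25: 32, -20: 0, -15: 0, -10: 0, -5: 0, 0: 0, 5: 3, 10: 120, 15: 1, 20: 0, 25: 0, 30: 0, 35: 0}
-35 x [ 6.4 11.3] |y| [13.2 24.4]
-30 x [ 6.5 11.2] |y| [13.2 24. ]
-25 x [ 6.6 11.2] |y| [12.9 22. ]
w3 {-60: 396, -55: 264, -50: 354, -45: 303, -40: 277, -35: 239, -30: 185, -25: 27, -20: 0, -15: 0, -10: 0, -5: 0, 0: 0, 5: 1, 10: 122, 15: 2, 20: 0, 25: 0, 30: 0, 35: 0}
-35 x [ 6.4 11.3] |y| [13.2 24.4]
-30 x [ 6.6 11.4] |y| [13.2 24. ]
-25 x [ 6.7 11.4] |y| [13.  22.1]
```

```bash
python3 -m crank '[[-0.7,3.9,40,0],[-0.7,3.9,80,0],[-0.7,3.9,105,0],[-0.7,3.9,112,0],[-0.7,3.9,112,0],[-0.7,3.9,112,0]]'| sed -n '2p;4p'
python3 - <<'E'
from h import *
o=ctrl.get_obs();f=grab('wrist')
T=R.from_quat(o['orientation']).as_matrix()
top(f,580.8,-151.7,40,49,40,'R')
cv2.imwrite('pics/w9.png',cv2.resize(f['pixels'][130:384,100:412],None,fx=2.4,fy=2.3))
go(580.7,-151.7,20,99)
E
```

```text
tcp_pos: [0.5821, -0.1517, 0.0308]
force: [-0.4, 0.2, 0.0]
R 7487 z 45.8 rect [ 580.9 -151.5] [50.3 51.2] 8.7 mean [ 580.5 -149.3]
shift [ 0.3 -1.5 11. ] roll 0.0 now [ 582.2 -151.8   31. ] yaw 99.0 F [0.3 0.7 0.8] w 53.7 t 29.05
```

View pics/w9.png

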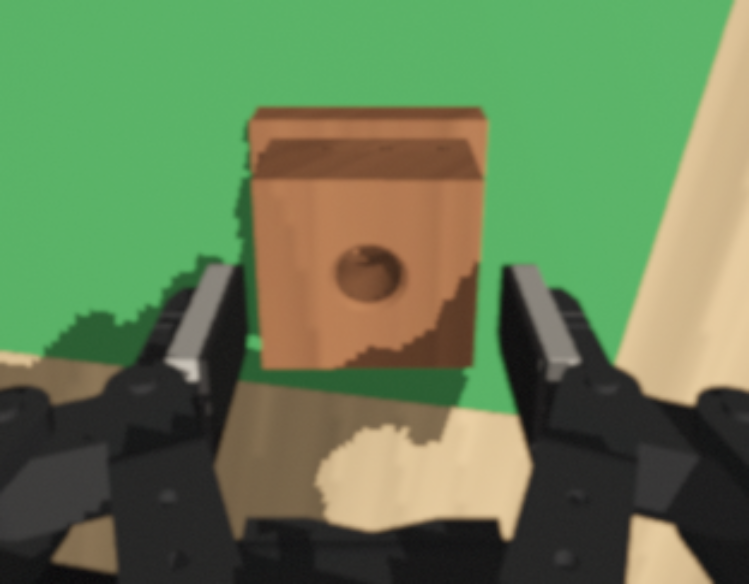

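This crop shows the fingertips, at (230,270) and (515,270), still above the block's top although the stated TCP is 16 mm below it. The fingers end about 23 mm short of the TCP, which explains the slip. The block is centred between the fingers, so I go lower while feeling for contact.

```bash
python3 -m crank '[[0,-1.3,0,0],[0,-1.3,4,0],[0,-1.3,8,0],[0,-1.3,12,0]]'| sed -n '2p;4p'
python3 -m crank '[[0,0,3,0],[0,0,6,0],[0,0,9,0],[0,0,9,0]]'| sed -n '2p;4p'; python3 -m crank '[[0,0,2,0],[0,0,4,0],[0,0,4,0]]'| sed -n '2p;4p'
```

```text
tcp_pos: [0.5801, -0.1516, 0.0172]
force: [0.8, 0.3, 0.5]
tcp_pos: [0.5799, -0.1515, 0.008]
force: [-0.1, 0.2, 2.1]
tcp_pos: [0.58, -0.1515, 0.0042]
force: [0.3, -0.2, 0.2]
```

```bash
python3 -m crank '[[0,0,1.5,0],[0,0,3,0],[0,0,3,0]]'| sed -n '2p;4p'
python3 -m crank '[[0,0,0,0],[0,0,0,0],[0,0,0,0],[0,0,0,0]]' 0 40
python3 -m crank '[[0,0,-4,0],[0,0,-12,0],[0,0,-30,0],[0,0,-60,0],[0,0,-75,0],[0,0,-75,0],[0,0,-75,0]]'
python3 - <<'E'
from h import *
f=grab('wrist')
o=ctrl.get_obs();x,y,z=o['tcp_pos']*1000
top(f,x,y,z+36,z+55,32,'held')
hole(f,x,y,z+45)
go(501.2,-391,z,84)
E
```

```text
tcp_pos: [0.58, -0.1516, 0.0013]
force: [0.0, 0.7, -0.6]
clock: 30.85
tcp_pos: [0.5802, -0.1516, 0.0016]
orientation: [0.649, 0.761, 0.0, 0.0]
force: [0.1, 0.6, 2.1]
width: 0.0493
grip_force: 42.7
clock: 31.55
tcp_pos: [0.5798, -0.1515, 0.0761]
orientation: [0.649, 0.761, -0.0, -0.0]
force: [-0.2, -0.2, -1.4]
width: 0.0493
grip_force: 42.5
held 11996 z 120.3 rect [ 581.  -151.3] [64.1 51.9] 9.6 mean [ 579.2 -148.1]
hole [236 287  56  28 564] px [267.7 303.5] pt [ 587.3 -161.2] ext [23.2 17.7]
shift [-2.244e+02 -1.149e+02 -1.000e-01] roll 15.0 now [ 579.5 -151.4   75.5] yaw 99.0 F [-0.2 -0.1 -2.3] w 49.2 t 31.6
```

Held firmly (width 49.3). Moving to the post.

```bash
python3 -m crank '[[-224.5,-115,0,15],[-224.5,-115,0,15],[-224.5,-115,0,15],[-224.5,-115,0,15],[-224.5,-115,0,15],[-224.5,-115,0,15],[-224.5,-115,0,15],[-224.5,-115,0,15],[-224.5,-115,0,15],[-224.5,-115,0,15],[-224.5,-115,30,15],[-224.5,-115,36,15],[-224.5,-115,36,15],[-224.5,-115,36,15]]'
python3 - <<'E'
from h import *
o=ctrl.get_obs();f=grab('wrist')
top(f,501.2,-391,19,28,110,'tray')
x,y,z=o['tcp_pos']*1000
top(f,x,y,z+43,z+46,28,'held')
go(501.2,-390.9,36,84)
E
```

```text
clock: 33.0
tcp_pos: [0.5022, -0.3915, 0.0415]
orientation: [0.743, 0.669, -0.0, 0.001]
force: [-1.3, -0.6, -1.0]
width: 0.0494
grip_force: 42.3
tray 6039 z 23.7 rect [ 501.6 -391. ] [160.7 161.5] 83.7 mean [ 505.8 -353.7]
held 9669 z 85.7 rect [ 501.1 -391.5] [51.3 55.8] 83.8 mean [ 502.1 -389.8]
shift [ 0.7 -1.1  5.7] roll 0.0 now [ 502.2 -391.7   41.7] yaw 84.0 F [-0.2  0.2 -1.3] w 49.5 t 33.05
```

```bash
python3 -m crank '[[0.5,-0.4,2,0],[0.5,-0.4,4,0],[0.5,-0.4,6,0],[0.5,-0.4,6,0],[0.5,-0.4,6,0]]'| sed -n '2p;4p'
python3 -m crank '[[0,0,1,0],[0,0,2,0],[0,0,3,0],[0,0,4,0]]'| sed -n '2p;4p'; python3 -m crank '[[0,0,1,0],[0,0,2,0],[0,0,3,0]]'| sed -n '2p;4p'; python3 -m crank '[[0,0,1,0],[0,0,2,0],[0,0,3,0]]'| sed -n '2p;4p'
```

```text
tcp_pos: [0.5014, -0.3908, 0.0345]
force: [-0.1, 0.6, -2.4]
tcp_pos: [0.5014, -0.3908, 0.0304]
force: [-0.2, -0.6, -1.9]
tcp_pos: [0.5014, -0.3908, 0.0274]
force: [0.0, -1.0, -2.3]
tcp_pos: [0.5014, -0.3908, 0.0244]
force: [0.6, -0.3, -2.2]
```

Over the post by 7 mm with no force. Carrying on down.

```bash
python3 -m crank '[[0,0,2,0],[0,0,4,0],[0,0,6,0]]'| sed -n '2p;4p'; python3 -m crank '[[0,0,2,0],[0,0,4,0],[0,0,6,0]]'| sed -n '2p;4p';  python3 -m crank '[[0,0,2,0],[0,0,4,0],[0,0,6,0]]'| sed -n '2p;4p'; python3 -m crank '[[0,0,1,0],[0,0,2,0]]'| sed -n '2p;4p'
```

```text
tcp_pos: [0.5013, -0.3908, 0.0183]
force: [0.4, 1.2, -2.3]
tcp_pos: [0.5014, -0.3908, 0.0123]
force: [-1.0, -0.1, -0.8]
tcp_pos: [0.5014, -0.3908, 0.0063]
force: [-0.7, 0.2, -1.1]
tcp_pos: [0.5014, -0.3908, 0.0044]
force: [-0.6, 0.9, -2.0]
```

```bash
python3 -m crank '[[0,0,0.5,0],[0,0,1,0]]'| sed -n '2p;4p'; python3 -m crank '[[0,0,0.5,0],[0,0,1,0]]'| sed -n '2p;4p'
```

```text
tcp_pos: [0.5014, -0.3909, 0.0035]
force: [-0.3, -0.5, -1.4]
tcp_pos: [0.5014, -0.3908, 0.0026]
force: [-1.2, 2.4, 3.8]
```

Seated on the floor at the predicted height. Releasing and rising clear.

```bash
python3 -m crank '[[0,0,0,0],[0,0,0,0],[0,0,0,0],[0,0,0,0],[0,0,0,0]]' 75
python3 -m crank '[[0,0,-10,0],[0,0,-30,0],[0,0,-70,0],[0,0,-120,0],[0,0,-170,0],[0,0,-190,0],[0,0,-190,0],[0,0,-190,0],[0,0,-190,0]]'|sed -n '1,2p;4p'
python3 - <<'E'
from h import *
f=grab('wrist');top(f,501.4,-391,40,56,40,'base top');top(f,501.4,-391,19,28,110,'tray')
P=cloud(f)*1000;m=(abs(P[...,0]-501.4)<22)&(abs(P[...,1]+391)<22)&(P[...,2]>40)&(P[...,2]<56)
A=np.c_[P[m][:,:2]-[501.4,-391],np.ones(m.sum())];print('plane slope,z',np.linalg.lstsq(A,P[m][:,2],rcond=None)[0].round(4))
a=grab('top')
top(a,569,176,36,55,45,'L');top(a,523,-8,36,55,45,'M');top(a,542,356,101,112,30,'handle')
E
```

```text
clock: 36.55
tcp_pos: [0.5014, -0.3909, 0.0026]
orientation: [0.743, 0.669, 0.0, 0.0]
force: [-0.9, -0.3, 0.5]
width: 0.0752
grip_force: 0.0
clock: 37.45
tcp_pos: [0.5009, -0.3903, 0.1909]
force: [-0.5, -0.3, -1.1]
base top 2175 z 46.8 rect [ 501.1 -390.8] [50.4 50. ] 83.8 mean [ 501.2 -389.9]
tray 2606 z 23.6 rect [ 501.2 -391.1] [160.  160.5] 83.9 mean [ 502.2 -387.4]
plane slope,z [-9.00000e-04  3.50000e-03  4.67802e+01]
L 377 z 46.8 rect [569.8 175.7] [50.  49.7] 29.9 mean [569.7 175.3]
M 352 z 47.2 rect [523.1  -8.1] [49.6 49.9] 73.9 mean [523.1  -8.1]
handle 100 z 105.7 rect [541.5 357.3] [21.4 24.5] 1.4 mean [541.5 356.5]
```

```bash
python3 -c "
from rig import ctrl
print(ctrl.close_job())"
```

```text
the job is handed in; nothing more can be done
None
```

Job handed in at about 37.5 s: the right-hand base (at about x 0.577, y −0.152) was the open one and now sits flat over the tray's post, after one failed grip that slid it about 3.5 mm on the mat; the gauge is home in its stand, the two tight bases are where they were, and the jar, tin and bottle were never approached.

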